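Register a sign letter against the setting-out square

ROBOT

A 6-joint arm with a two-finger parallel gripper is mounted at the origin on a cart in front of the work surface, level with it; the furniture and walls round the work are solid. World frame = base frame: x ahead of the robot, y to its left, z up, the work surface at z = 0. Lengths are in mm, angles in rad, forces in N, time in s.
With the tool pointing down it reaches from about 400 to 925 mm from the base axis. Payload 12.5 kg.
Tool frame: the origin (TCP) lies midway between the tips of the shut fingers; the grasp point (between the pads) lies 19 mm behind it; x points along the fingers, y is the direction in which the jaws open and shut, and the axes are right-handed (so a half turn about x gives the same grasp; the last joint's range is limited). The gripper opens to 95 mm and grips with 3 to 60 N. Pads are 20 mm wide; open, the fingers measure 119 mm over their backs; the gripper's body (75 mm by 180 mm) begins 59 mm behind the grasp point.
Start: joints at [-1.238, 0.491, 1.559, -0, 1.092, -0.106], TCP at [265.558, -565.797, 214.661] pointing down, gripper open.
Joint ranges: [-3.1, 3.1], [-0.84, 2.19], [0.05, 2.79], [-1.13, 4.28], [0.06, 2.93], [-2.69, 2.69]. Speed limits (rad/s): [2.22, 2.22, 2.79, 3.14, 3.14, 3.14].

INTERFACE

Orientations are given as [roll, pitch, yaw] about the fixed x, y, z axes, in that order (R = Rz(yaw) Ry(pitch) Rx(roll)).
In Python, from cell import state, read_camera, job_done gives the robot as it stands.
- The arm moves only by the tool move_arm, never from a script. Its argument "targets" is a list of rows, each a list of 7 numbers: the shift along the world's x, y, z in m, then the turn, a rotation vector about the world's x, y, z in degrees, then the gripper's target within -1 to 1 (fully open at 1, half-way at 0, shut at -1). In form: [[dx, dy, dz, wx, wy, wz, hand], ...]. A call has 1 to 10 rows; each row is the pose to reach, as a shift and turn from the pose commanded when the call began; what a row does not reach only later rows make up. A row lasts 1/10 s, in which the tool goes at most 50 mm and 8.59 degrees, less where a joint would pass 70% of its speed; a pose out of reach is approached as far as the arm can. A call with a gripper value outside its range is refused whole. The fingers move at their own pace and stop on an object; the grip force is fixed at half the most. Time passes only in rows, so rows that repeat a pose let the fingers close. It gives the time, the measured TCP pose, the force and the opening at its end, in the units of the state.
- state(): the state, without advancing time (a new reading comes with each control period).
- read_camera(name): name is "scene" or "top" or "wrist"; returns a dict with "img" (480x640x3 uint8, blue, green, red), "mtx" (3x3 intrinsics, pixels), "cam_to_world" (4x4, takes a point from camera to world coordinates); the wrist camera has in their place "mount" (4x4, takes a point from camera to tool coordinates, whose origin is the TCP and whose axes are the tool frame's). Camera axes: x right, y up, looking along -z (the intrinsics and any distortion apply to the point x, -y, -z); pixel columns grow to the right and rows downward; lengths in mm; the calibration is good to about 2 mm. The wrist camera is an equidistant fisheye: a pixel r from the principal point sees the ray r / f radians off the axis. A picture is of the moment at which its call begins: read the wrist's pose just before it. There is no depth.
- job_done(): hands the job in, once; it reports no verdict.
The state is a dict: "t": time; "joints": joint angles; "qvel": joint speeds; "tau": joint torques, N m; "eef_pos": TCP position; "tcp_rot": TCP orientation; "ft_force": force on the tool from outside, world axes, zero at the start; "moment": the same for the moment, N m; "opening": opening from 0.0 (shut) to 1.0 (fully open).
Only numpy, scipy, OpenCV 4.12 (cv2) and the standard library are available. Lean on these libraries where they do the work, as an engineer would, in place of code of your own. Each camera call takes 0.05 s, during which the arm holds its last target.

TASK

Push the big loose letter into the corner of the setting-out square: the end that faces the long straightedge flat against it, and the letter's side up against the cross-arm. Only push it with the fingers: it must slide flat on the table and never be lifted or tipped. Leave the other things on the table where they are.

Things in the scene. Friction and masses are not known exactly. Their poses are not given: they have to be found in the camera images.
- slab_letter: Loose flat sign letter lying on its back: one thick upright stem with a cross bar (serif) at each end; green face, gold sides. 224 long (x) x 134 wide (y) x 49 mm high, 0.2 to 0.4 kg. Origin under its middle. Serifs: x -113 to -71 (foot) and 70 to 111 mm (head), both y -67 to 67. Stem between them: y -40 to 40. All sides upright.
- letter_foot (a point): Middle of the flat end face of the letter's foot, at table height: 113 mm from the letter's origin along its -x. This end faces the straightedge.
- straightedge: Fixed aluminium bar on the table, 420 x 40 x 24 mm high, with two small screws in its top. Origin: on the table, at the middle of its working face, the face towards the letter. x runs along the bar, y points into the bar, away from the letter; the working face is the plane y = 0.
- cross_arm: Fixed aluminium arm standing square off one end of the straightedge (left or right varies) on the letter's side: 30 wide, 225 long, 24 mm high, with a dark bridge and black knob (top at 49 mm) over the bar. Axes as the straightedge's. Origin: on the table, on the arm's centre line, in the working face's plane. Arm: x -15 to 15, y -225 to 0 mm.
- setup_block: Loose aluminium block, 50 x 70 x 25 mm, origin under its middle. Bystander.
- tape_ring: Loose roll of masking tape lying flat, 104 mm across, 25 mm high, origin under its middle. Bystander.
- chevron: Loose small chevron-shaped sign accent, green face, gold sides, 46 x 95 x 49 mm, origin under its middle. Bystander.

How it is judged (in metres and radians):
At the end, for the whole second after the job is handed in: The letter lies flat and at rest, foot face within 4 mm of the straightedge and parallel to it within 0.03 rad, its side within 4.5 mm of the inner side of the cross-arm; the letter was never lifted 12 mm or tipped, and no bystander moved over 20 mm (y of letter_foot in the frame of straightedge between -0.004 and 0.004 m and angle between the x axis of slab_letter and the y axis of straightedge, either way round below 0.03 rad and ((x of cross_arm in the frame of straightedge above 0 m and x of slab_letter in the frame of cross_arm between -0.0865 and -0.078 m) or (x of cross_arm in the frame of straightedge below 0 m and x of slab_letter in the frame of cross_arm between 0.078 and 0.0865 m)) and height (world z) of slab_letter below 0.004 m and angle between slab_letter's own z axis and vertical below 0.04 rad and linear speed of slab_letter below 0.01 m/s); the robot touches nothing.
It fails at once if the letter is lifted or tipped (height (world z) of slab_letter above 0.012 m or angle between slab_letter's own z axis and vertical above 0.12 rad).
It fails at once if the aluminium block is pushed aside (over 20 mm) (distance of setup_block from where it was at the start of the episode above 0.02 m).
It fails at once if the tape roll is pushed aside (over 20 mm) (distance of tape_ring from where it was at the start of the episode above 0.02 m).
It fails at once if the chevron accent is pushed aside (over 20 mm) (distance of chevron from where it was at the start of the episode above 0.02 m).
It also fails if it takes over 64 s, if anything falls off the work surface, if the arm or the gripper's body presses on something with over 40 N, if the wrist force passes 120 N, or if a joint passes its speed limit or range.

## Working session

There is one attempt and no reset: what is moved stays moved. The work goes in short steps, Python scripts to look and compute and a tool call to move; the robot and the scene stay as the last step left them, time stands still between calls to the robot, and variables do not carry over. Pictures are saved under pics/ and viewed, and the job is handed in when it is done.

Besides the shell and the picture viewer there is one more tool, called after "Request:" as name([rows], argument=value, ...), one row to a line, values as JSON. move_arm: Moves the arm, as the interface text tells. Its arguments: {"type":"object","properties":{"targets":{"type":"array"}},"required":["targets"]}

```bash
mkdir -p pics; python3 - <<'E'
from cell import state, read_camera
import cv2
print(state())
for n in ["scene","top","wrist"]:
    c=read_camera(n); cv2.imwrite(f"pics/{n}0.png",c["img"])
    print(n,c["mtx"].tolist(),{k:v.round(3).tolist() for k,v in c.items() if k in("cam_to_world","mount")},[k for k in c])
E
```

```text
{'t': 0.0, 'joints': array([-1.23761260e+00,  4.91545192e-01,  1.55948064e+00,  3.43785711e-05,
        1.09169691e+00, -1.05563286e-01]), 'qvel': array([-0.00118611,  0.00049081, -0.00207167, -0.00050336, -0.00011582,
        0.00054653]), 'tau': array([-1.52541033e-03, -6.12652159e+01, -2.58180910e+01,  6.90798112e-02,
        4.82906832e-02, -7.32692388e-05]), 'eef_pos': array([ 265.46744261, -565.53469389,  214.05993451]), 'tcp_rot': array([-1.70333309,  1.56966582,  1.87699071]), 'ft_force': array([-0.57441588, -0.56604234, -0.7610671 ]), 'moment': array([-0.00833972, -0.00063346,  0.02075296]), 'opening': 1.000487153516936}
scene [[496.0865484681483, 0.0, 323.10768892433], [0.0, 496.0865484681483, 235.9344096512592], [0.0, 0.0, 1.0]] {'cam_to_world': [[-0.532, 0.343, -0.774, -486.782], [-0.847, -0.197, 0.494, 657.815], [0.016, 0.919, 0.395, 573.097], [0.0, 0.0, 0.0, 1.0]]} ['img', 'mtx', 'cam_to_world']
top [[591.3364821473061, 0.0, 322.51551737386484], [0.0, 591.3364821473061, 245.89139492507906], [0.0, 0.0, 1.0]] {'cam_to_world': [[0.012, 0.995, -0.101, 395.788], [-1.0, 0.012, -0.001, -25.117], [0.0, 0.101, 0.995, 1669.746], [0.0, 0.0, 0.0, 1.0]]} ['img', 'mtx', 'cam_to_world']
wrist [[371.64829954431775, 0.0, 318.89622949810393], [0.0, 371.64829954431775, 245.18176108806475], [0.0, 0.0, 1.0]] {'mount': [[-0.0, 0.28, -0.96, -170.08], [1.0, 0.001, -0.0, 0.259], [0.001, -0.96, -0.28, -80.018], [0.0, 0.0, 0.0, 1.0]]} ['img', 'mtx', 'mount']
```

View pics/top0.png

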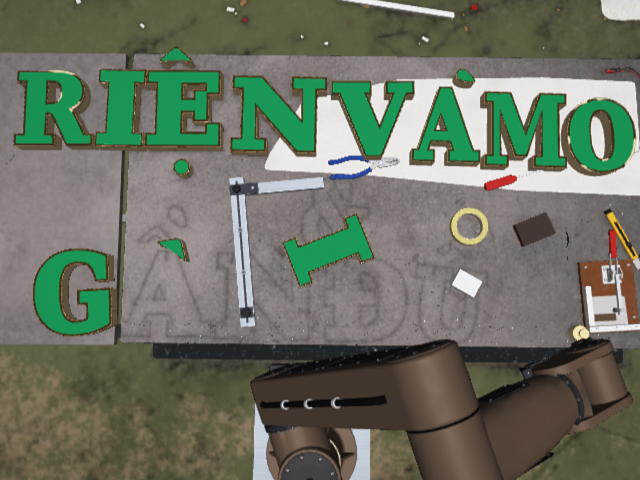

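View pics/scene0.png

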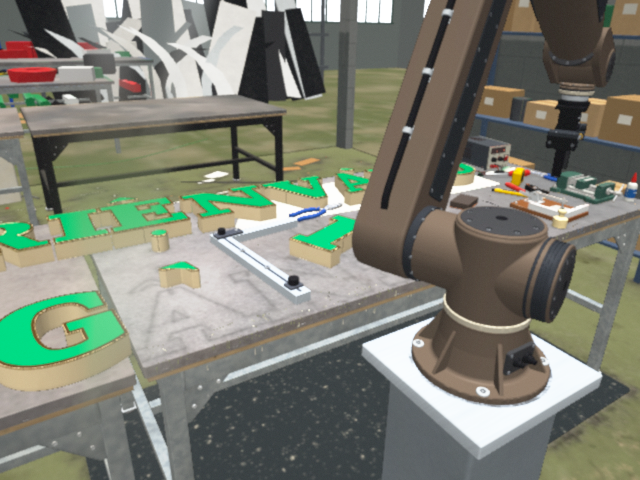

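The straightedge runs from about (237,180) to (248,325) and the cross-arm from (245,188) to (323,183) at its far end. The letter is near (328,250), with the tape at (469,226), the white block at (467,283) and the chevron at (175,247) away from it. I'll enlarge the picture.

```bash
python3 - <<'E'
import cv2
i=cv2.imread("pics/top0.png")[165:340,215:395]
cv2.imwrite("pics/top0c.png",cv2.resize(i,None,fx=4.4,fy=3.4*4.4/3.4*0.77,interpolation=cv2.INTER_CUBIC) if 0 else cv2.resize(i,(180*3,175*3),interpolation=cv2.INTER_CUBIC))
E
python3 - <<'E'
import cv2
i=cv2.imread("pics/top0.png")[205:300,275:380]
cv2.imwrite("pics/top0d.png",cv2.resize(i,None,fx=6,fy=6,interpolation=cv2.INTER_CUBIC))
E
```

```text
(no output)
```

View pics/top0c.png

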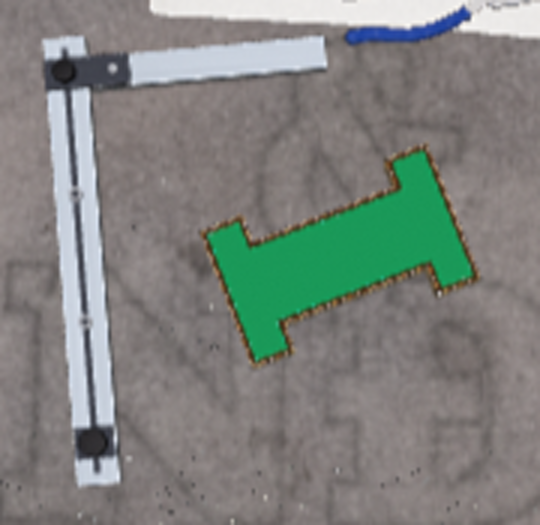

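View pics/top0d.png

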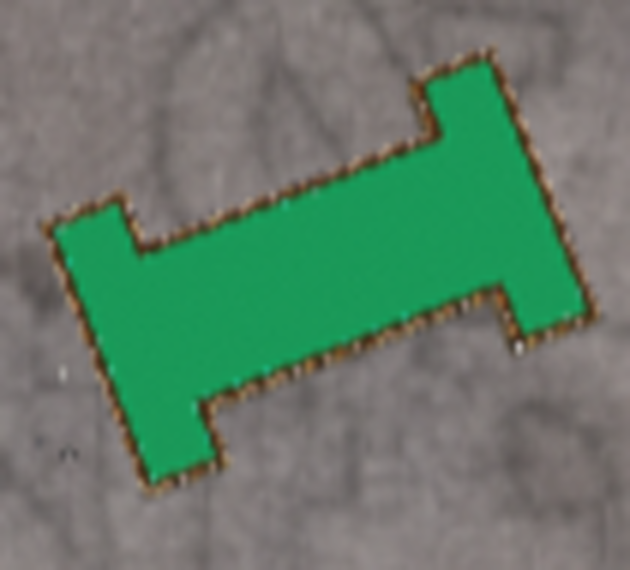

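```bash
cat > h.py <<'E'
import numpy as np, cv2
from cell import state, read_camera
def ray(c,uv):
    M=np.asarray(c["cam_to_world"]);K=np.asarray(c["mtx"])
    d=np.array([(uv[0]-K[0,2])/K[0,0],-(uv[1]-K[1,2])/K[1,1],-1.])
    return M[:3,3],M[:3,:3]@d
def atz(c,uv,z):
    o,d=ray(c,uv); return (o+d*(z-o[2])/d[2])[:2]
def crop(p,s,off): return (np.array(p)+.5)/s-.5+np.array(off)
E
python3 - <<'E'
from h import *
c=read_camera("top")
d=[crop(p,6,(275,205)) for p in [(45,226),(148,490),(491,50),(597,318)]]
P=np.array([atz(c,p,49) for p in d]);print("letter footA,footB,headA,headB",P.round(1).tolist())
o=P.mean(0);x=(P[2]+P[3]-P[0]-P[1]);print("len",np.linalg.norm(x)/2,"w",np.linalg.norm(P[0]-P[1]),np.linalg.norm(P[2]-P[3]),"ctr",o,"yaw",np.degrees(np.arctan2(x[1],x[0])))
S=[crop(p,3,(215,165)) for p in [(84,36),(119,482),(78,486),(43,40),(88,90),(130,84),(327,69),(324,36.5)]]
Q=np.array([atz(c,p,24) for p in S]);print("bar TR,BR,BL,TL, face, arm in0,in1,out1\n",Q.round(1).tolist())
u=Q[1]-Q[0];print("bar dir",np.degrees(np.arctan2(*u[::-1])),np.linalg.norm(u),np.linalg.norm(Q[0]-Q[3]))
u=Q[6]-Q[5];print("arm dir",np.degrees(np.arctan2(*u[::-1])),np.linalg.norm(Q[6]-Q[7]))
for n,p in dict(tape=(469,226),block=(467,283),chev=(175,247)).items(): print(n,atz(c,p,25).round())
E
```

```text
letter footA,footB,headA,headB [[568.4, 88.3], [447.8, 39.1], [652.5, -116.1], [528.9, -165.4]]
len 220.5011645158647 w 130.16219789750852 133.03175418215753 ctr [549.38651368 -38.51931161] yaw -68.0089147220348
bar TR,BR,BL,TL, face, arm in0,in1,out1
 [[756.4, 205.1], [339.6, 162.4], [335.5, 200.0], [752.1, 243.6], [704.8, 200.0], [711.0, 160.6], [727.5, -24.6], [758.6, -21.4]]
bar dir -174.1535472240737 419.02996186398707 38.815990061272075
arm dir -84.91753499035607 31.259420563931723
tape [ 623. -433.]
block [ 463. -426.]
chev [554. 389.]
```

```bash
python3 - <<'E'
from h import *
from scipy.spatial.transform import Rotation as R
s=state();m=R.from_euler('xyz',s['tcp_rot']).as_matrix();print(m.round(3));print("jaw ang",np.degrees(np.arctan2(m[1,1],m[0,1])))
E
```

```text
[[-0.     0.425 -0.905]
 [ 0.001 -0.905 -0.425]
 [-1.    -0.001 -0.   ]]
jaw ang -64.85967632207826
```

Request:
move_arm([
  [0.02,0.045,0,0,0,7,1],
  [0.04,0.09,0,0,0,14,1],
  [0.06,0.135,0,0,0,21,1],
  [0.08,0.18,0,0,0,28,1],
  [0.1,0.225,0,0,0,35,1],
  [0.12,0.27,0,0,0,42,1],
  [0.14,0.315,0,0,0,49,1],
  [0.16,0.36,0,0,0,56,1],
  [0.18,0.405,0,0,0,63,1],
  [0.2,0.45,0,0,0,70,1],
])

```text
t: 1.2
eef_pos: [466.0, -113.9, 214.8]
tcp_rot: [1.096, 1.57, -0.381]
ft_force: [0.6, -0.8, 0.4]
opening: 1.0
```

Request:
move_arm([
  [0.02,0.045,0,0,0,7,1],
  [0.04,0.09,0,0,0,14,1],
  [0.06,0.134,0,0,0,17,1],
  [0.06,0.134,0,0,0,17,1],
  [0.06,0.134,0,0,0,17,1],
  [0.06,0.134,0,0,0,17,1],
])

```text
t: 1.8
eef_pos: [525.2, 17.5, 214.5]
tcp_rot: [-1.665, 1.57, -2.85]
ft_force: [0.2, 0.6, -0.1]
opening: 1.0
```

```bash
python3 - <<'E'
from h import *
s=state();print(s['eef_pos'],s['tcp_rot'],s['t'])
c=read_camera("wrist");cv2.imwrite("pics/w1.png",c["img"])
E
```

```text
[525.15899113  17.49132371 214.53791736] [-1.66489566  1.57036492 -2.85022857] 1.8
```

View pics/w1.png

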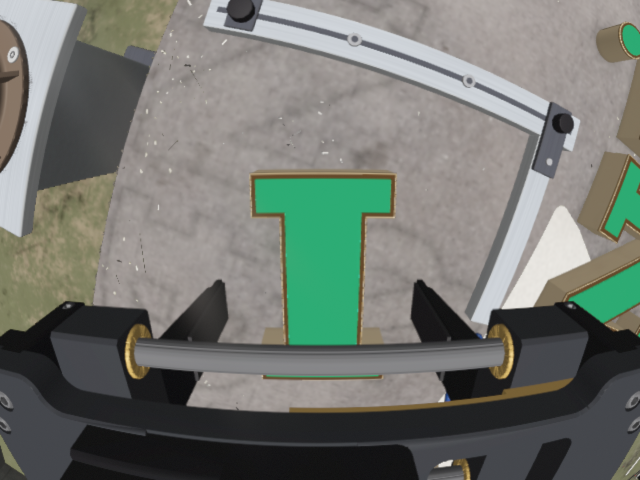

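The wrist view shows the foot serif with top corners at (251,174) and (395,174), inner serif edges at row 215, and the stem centred at column 323. The fingers lie either side of it. I'll triangulate those corners against the top view.

```bash
cat >> h.py <<'E'
from scipy.spatial.transform import Rotation as Ro
def wray(c,s,uv):
    K=c["mtx"];p=np.array([uv[0]-K[0,2],uv[1]-K[1,2]]);r=np.hypot(*p);t=r/K[0,0]
    d=np.array([np.sin(t)*p[0]/r,-np.sin(t)*p[1]/r,-np.cos(t)])
    T=np.eye(4);T[:3,:3]=Ro.from_euler('xyz',s['tcp_rot']).as_matrix();T[:3,3]=s['eef_pos']
    M=T@c["mount"];return M[:3,3],M[:3,:3]@d
def watz(c,s,uv,z):
    o,d=wray(c,s,uv);return (o+d*(z-o[2])/d[2])[:2]
def tri(o1,d1,o2,d2):
    A=np.c_[d1,-d2];k=np.linalg.lstsq(A,o2-o1,rcond=None)[0]
    a,b=o1+k[0]*d1,o2+k[1]*d2;return (a+b)/2,np.linalg.norm(a-b)
E
python3 - <<'E'
from h import *
s=state();c=read_camera("wrist");t=read_camera("top")
W=dict(A=(395,174),B=(251,174),Ai=(393,215),Bi=(253,215),sa=(365,215),sb=(282,215))
D=dict(A=(45,226),B=(148,490))
for k,p in W.items(): print(k,"wrist@49",watz(c,s,p,49).round(1), "dir" )
for k in D:
    q=crop(D[k],6,(275,205));print(k,"tri",tri(*wray(c,s,W[k]),*ray(t,q)))
# bar/arm from wrist
for n,p in dict(face_near=(208,27),face_far=(532,134),armend_in=(470,318)).items(): print(n,watz(c,s,p,24).round(1))
m=Ro.from_euler('xyz',s['tcp_rot']).as_matrix();print(np.degrees(np.arctan2(m[1,1],m[0,1])))
E
```

```text
A wrist@49 [572.1  88.7] dir
B wrist@49 [450.3  39.2] dir
Ai wrist@49 [586.1  52.9] dir
Bi wrist@49 [465.2   3.9] dir
sa wrist@49 [561.7  42.8] dir
sb wrist@49 [490.5  13.9] dir
A tri (array([566.78132954,  87.82975982,  69.69388148]), np.float64(2.2983623629841645))
B tri (array([448.72852477,  38.78602745,  42.40199376]), np.float64(1.7804596856130177))
face_near [349.8 160.3]
face_far [700.8 193.6]
armend_in [730.6 -22.8]
22.04785337841478
```

Request:
move_arm([
  [0.008,-0.012,-0.03,0,0,0,1],
  [0.008,-0.012,-0.06,0,0,0,1],
  [0.008,-0.012,-0.1,0,0,0,1],
  [0.008,-0.012,-0.13,0,0,0,1],
  [0.008,-0.012,-0.15,0,0,0,1],
  [0.008,-0.012,-0.15,0,0,0,1],
  [0.008,-0.012,-0.15,0,0,0,1],
])

```text
t: 2.65
eef_pos: [533.7, 5.6, 65.1]
tcp_rot: [-3.043, 1.571, 2.055]
ft_force: [0.7, 0.2, -0.3]
opening: 0.999
```

```bash
python3 - <<'E'
from h import *
s=state();print(s['eef_pos'],s['ft_force'],s['t'])
c=read_camera("wrist");cv2.imwrite("pics/w2.png",c["img"])
E
```

```text
[533.68506539   5.57648305  65.12700037] [ 0.73101813  0.19613856 -0.32129724] 2.65
```

View pics/w2.png

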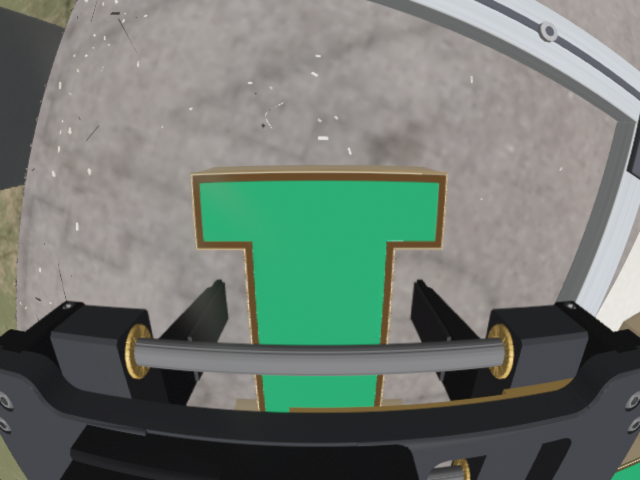

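The stem (columns 246 to 391, centre 318.5) sits centred between the fingertips (226 and 413), and the serif's inner edge at row 245 is clear of the tips. It is safe to go down.

Request:
move_arm([
  [0,0,-0.02,0,0,0,1],
  [0,0,-0.04,0,0,0,1],
  [0,0,-0.052,0,0,0,1],
  [0,0,-0.052,0,0,0,1],
  [0,0,-0.052,0,0,0,0.85],
  [0,0,-0.052,0,0,0,0.85],
  [0,0,-0.052,0,0,0,0.85],
])

```text
t: 3.4
eef_pos: [534.0, 6.2, 13.5]
tcp_rot: [1.097, 1.569, -0.087]
ft_force: [0.4, -0.2, -0.2]
opening: 0.928
```

Request:
move_arm([
  [-0.002,0.005,0,0,0,0,0.85],
  [-0.004,0.01,0,0,0,0,0.85],
  [-0.001,0.018,0,0,0,-1,0.85],
  [0.004,0.025,0,0,0,-2,0.85],
  [0.009,0.032,0,0,0,-3,0.85],
  [0.014,0.039,0,0,0,-4,0.85],
  [0.02,0.045,0,0,0,-5,0.85],
  [0.026,0.051,0,0,0,-6,0.85],
  [0.032,0.057,0,0,0,-7,0.85],
  [0.038,0.063,0,0,0,-8,0.85],
])

```text
t: 4.4
eef_pos: [571.9, 69.6, 12.7]
tcp_rot: [-1.488, 1.571, -2.813]
ft_force: [-3.0, -3.7, 3.4]
opening: 0.929
```

```bash
python3 - <<'E'
from h import *
s=state();print(s['eef_pos'],s['ft_force'],s['t'])
c=read_camera("top");cv2.imwrite("pics/t3.png",cv2.resize(c["img"][165:340,215:395],None,fx=3,fy=3))
c=read_camera("wrist");cv2.imwrite("pics/w3.png",c["img"])
E
```

```text
[571.88060784  69.58755114  12.70455532] [-2.99808882 -3.7381117   3.39918151] 4.4
```

View pics/w3.png

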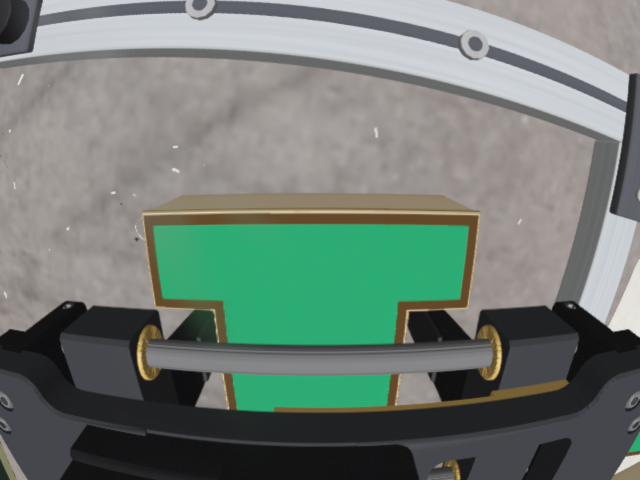

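View pics/t3.png

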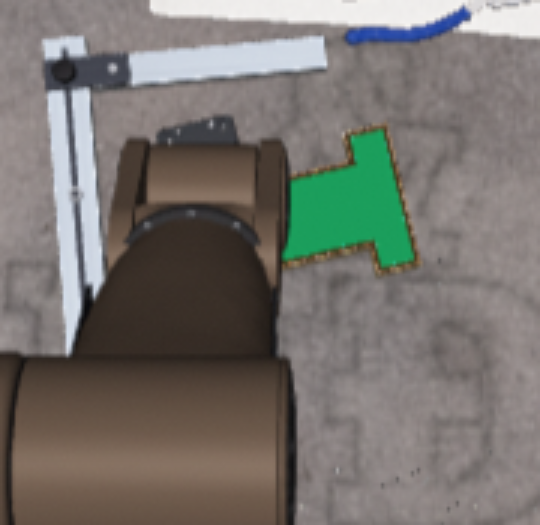

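The letter follows the fingers flat, with the serif edge at row 305 against them and the head moved up and left in the top view. I'll continue towards the corner.

Request:
move_arm([
  [0.007,0.006,0,0,0,-1,0.85],
  [0.014,0.012,0,0,0,-2,0.85],
  [0.021,0.018,0,0,0,-3,0.85],
  [0.028,0.024,0,0,0,-4,0.85],
  [0.035,0.03,0,0,0,-5,0.85],
  [0.042,0.036,0,0,0,-6,0.85],
  [0.049,0.042,0,0,0,-7,0.85],
  [0.056,0.048,0,0,0,-8,0.85],
  [0.06,0.053,0,0,0,-8.3,0.85],
  [0.06,0.053,0,0,0,-8.3,0.85],
])

```text
t: 5.5
eef_pos: [632.2, 122.9, 12.7]
tcp_rot: [1.652, 1.57, 0.184]
ft_force: [0.5, -0.1, 0.3]
opening: 0.926
```

```bash
python3 - <<'E'
from h import *
s=state();print(s['eef_pos'],s['ft_force'],s['t'])
c=read_camera("top");cv2.imwrite("pics/t4.png",cv2.resize(c["img"][165:340,215:395],None,fx=3,fy=3))
c=read_camera("wrist");cv2.imwrite("pics/w4.png",c["img"])
E
```

```text
[632.19861141 122.91442597  12.7420011 ] [ 0.49299771 -0.09504603  0.30859028] 5.5
```

View pics/w4.png

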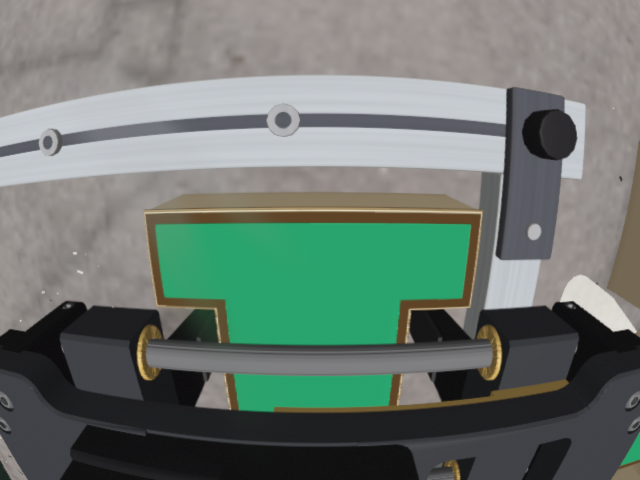

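View pics/t4.png

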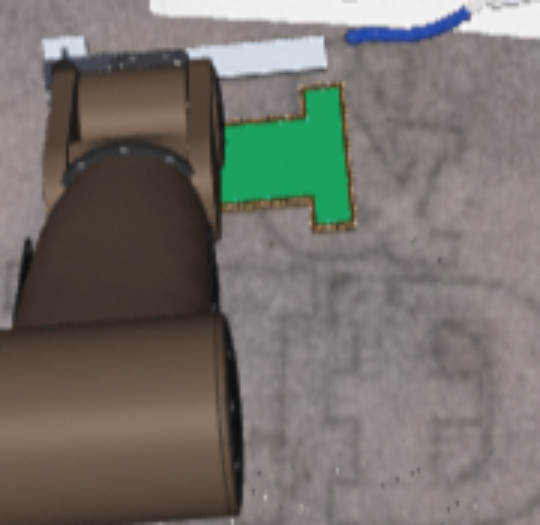

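```bash
python3 - <<'E'
import cv2
i=cv2.imread("pics/w4.png")
cv2.imwrite("pics/w4c.png",cv2.resize(i[140:320,400:560],None,fx=3.3,fy=3.3,interpolation=cv2.INTER_CUBIC))
cv2.imwrite("pics/w4d.png",cv2.resize(i[140:320,100:260],None,fx=3.3,fy=3.3,interpolation=cv2.INTER_CUBIC))
E
```

```text
(no output)
```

View pics/w4c.png

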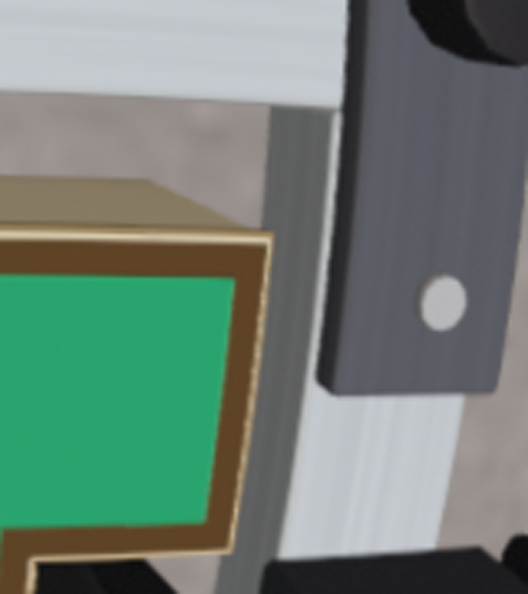

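View pics/w4d.png

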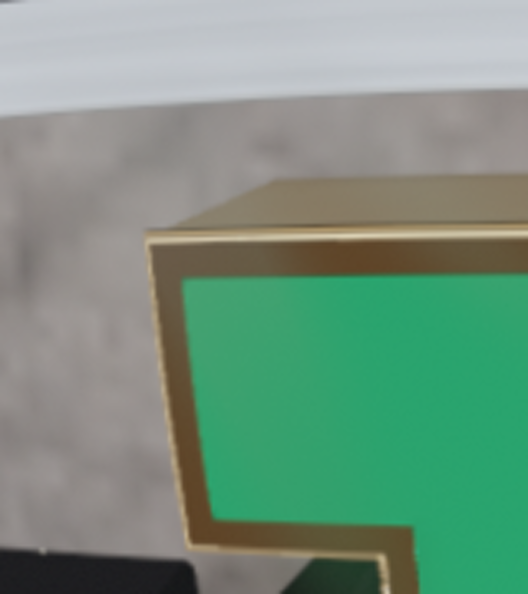

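```bash
python3 - <<'E'
from h import *
s=state();c=read_camera("wrist")
R=lambda p:crop(p,3.3,(400,140)); L=lambda p:crop(p,3.3,(100,140))
A=watz(c,s,R((272,234)),49);B=watz(c,s,L((148,232)),49)
A2=watz(c,s,R((232,551)),49)
bar=np.array([watz(c,s,p,24) for p in [L((0,117)),L((270,98)),L((528,88)),R((0,92)),R((334,107))]])
arm=np.array([watz(c,s,p,24) for p in [R((332,107)),R((280,555))]])
f=np.polyfit(bar[:,0],bar[:,1],1);print("bar ang",np.degrees(np.arctan(f[0])),bar.round(1).tolist())
v=arm[1]-arm[0];print("arm ang",np.degrees(np.arctan2(v[1],v[0])))
d=B-A;print("foot ang",np.degrees(np.arctan2(*(A-B)[::-1])),np.linalg.norm(d))
k=np.hypot(f[0],1)
print("gaps foot-bar A,B",[(np.polyval(f,P[0])-P[1])/k for P in (A,B)])
nv=np.array([-v[1],v[0]])/np.linalg.norm(v)
print("gap side-arm",[(P-arm[0])@nv for P in (A,A2)])
m=Ro.from_euler('xyz',s['tcp_rot']).as_matrix();print("jaw",np.degrees(np.arctan2(m[1,1],m[0,1])),s['eef_pos'])
E
```

```text
bar ang 5.810438287831948 [[520.5, 179.3], [564.7, 183.9], [600.3, 187.5], [660.3, 193.4], [709.2, 198.7]]
arm ang -83.70465454934516
foot ang 5.666883783731561 132.66004904866972
gaps foot-bar A,B [np.float64(13.714450177690086), np.float64(13.38207093802957)]
gap side-arm [np.float64(-20.105693066547264), np.float64(-20.35345171997911)]
jaw 5.865735961396153 [631.59022215 122.36577089  12.72498814]
```

The foot is parallel to the bar within 0.2°. The gaps are about 13.5 mm to the bar and 20 mm to the arm. I'll close on the arm first, then the bar.

Request:
move_arm([
  [0.005,0.0005,0,0,0,0,0.85],
  [0.01,0.001,0,0,0,0,0.85],
  [0.014,0.0014,0,0,0,0,0.85],
  [0.016,0.0016,0,0,0,0,0.85],
  [0.015,0.0055,0,0,0,0,0.85],
  [0.0147,0.0095,0,0,0,0,0.85],
  [0.0145,0.0125,0,0,0,0,0.85],
  [0.0145,0.0125,0,0,0,0,0.85],
])

```text
t: 6.45
eef_pos: [646.1, 135.4, 12.7]
tcp_rot: [1.768, 1.57, 0.3]
ft_force: [0.7, 0.1, 0.2]
opening: 0.925
```

```bash
python3 - <<'E'
from h import *
s=state();print(s['eef_pos'],s['ft_force'],s['t'])
c=read_camera("wrist");i=c["img"];cv2.imwrite("pics/w5.png",i)
E
```

```text
[646.1461933  135.38483903  12.68766628] [0.70888005 0.12010798 0.15845124] 6.45
```

View pics/w5.png

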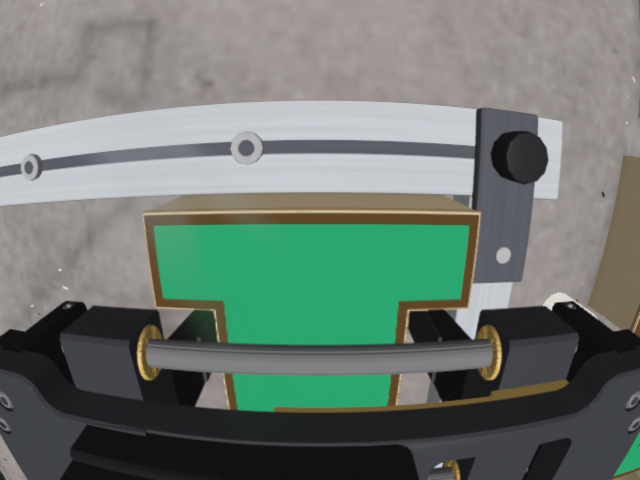

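Request:
move_arm([
  [0.002,0.0002,0,0,0,0,0.85],
  [0.004,0.0004,0,0,0,0,0.85],
  [0.005,0.0005,0,0,0,0,0.85],
  [0.006,0.0006,0,0,0,0,0.85],
  [0.006,0.0006,0,0,0,0,0.85],
])

```text
t: 7.0
eef_pos: [651.5, 135.2, 12.6]
tcp_rot: [-1.576, 1.569, -3.045]
ft_force: [-5.4, -0.3, 2.4]
opening: 0.924
```

Request:
move_arm([
  [-0.0001,0.001,0,0,0,0,0.85],
  [-0.0002,0.002,0,0,0,0,0.85],
  [-0.0002,0.002,0,0,0,0,0.85],
  [-0.0002,0.002,0,0,0,0,0.85],
])

```text
t: 7.4
eef_pos: [651.4, 136.3, 12.5]
tcp_rot: [-0.957, 1.569, -2.426]
ft_force: [-5.5, -5.9, 2.3]
opening: 0.923
```

```bash
python3 - <<'E'
from h import *
s=state();print(s['eef_pos'],s['ft_force'],s['moment'],s['t'])
c=read_camera("wrist");i=c["img"];cv2.imwrite("pics/w6.png",i)
cv2.imwrite("pics/w6c.png",cv2.resize(i[150:330,390:570],None,fx=3.3,fy=3.3,interpolation=cv2.INTER_CUBIC))
E
```

```text
[651.44622493 136.33005835  12.54023708] [-5.47252683 -5.91003057  2.34378253] [-1.01025875  0.66802096 -0.00167542] 7.4
```

View pics/w6.png

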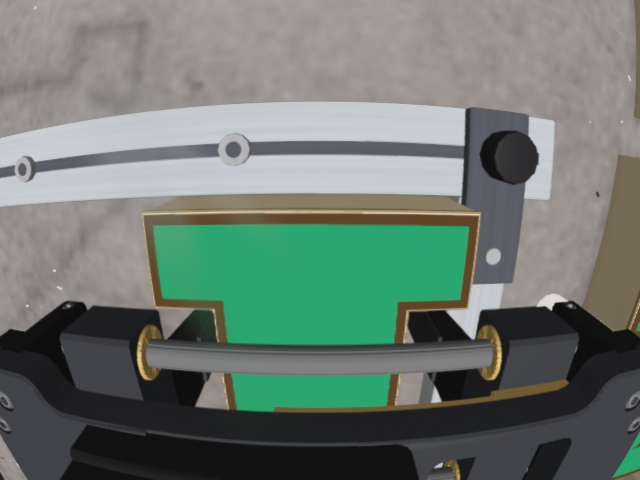

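View pics/w6c.png

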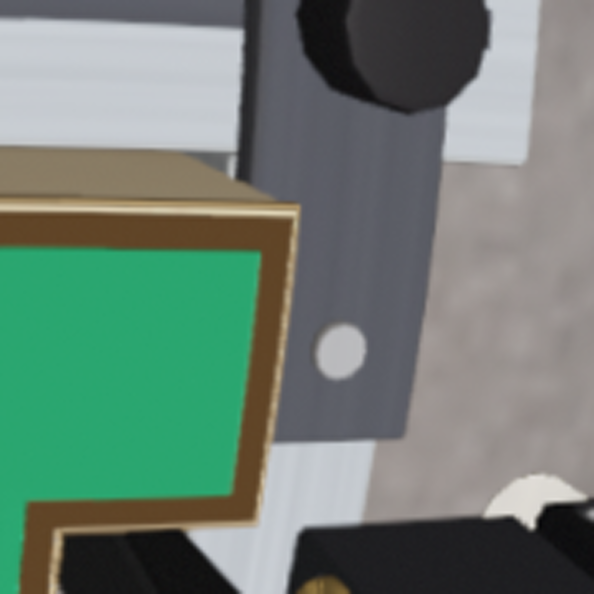

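Forces of about 5.5 N on both axes suggest contact on both faces. I'll press further to confirm it stops.

Request:
move_arm([
  [0.001,0.001,0,0,0,0,0.85],
  [0.002,0.002,0,0,0,0,0.85],
  [0.0025,0.003,0,0,0,0,0.85],
  [0.0025,0.003,0,0,0,0,0.85],
  [0.0025,0.003,0,0,0,0,0.85],
])

```text
t: 7.95
eef_pos: [651.4, 136.6, 12.5]
tcp_rot: [-1.179, 1.562, -2.648]
ft_force: [-19.2, -24.6, 11.7]
opening: 0.924
```

Request:
move_arm([
  [-0.003,-0.003,0,0,0,0,0.85],
  [-0.0045,-0.006,0,0,0,0,0.85],
  [-0.0055,-0.009,0,0,0,0,0.85],
  [-0.006,-0.011,0,0,0,0,0.85],
  [-0.006,-0.011,0,0,0,0,0.9],
  [-0.006,-0.011,0,0,0,0,0.9],
  [-0.006,-0.011,0,0,0,0,0.9],
])

```text
t: 8.65
eef_pos: [648.5, 129.5, 12.7]
tcp_rot: [1.658, 1.57, 0.19]
ft_force: [-0.6, -0.3, 0.2]
opening: 0.949
```

```bash
python3 - <<'E'
from h import *
s=state();print(s['eef_pos'],s['ft_force'],s['moment'],s['t'])
c=read_camera("wrist");i=c["img"];cv2.imwrite("pics/w7.png",i)
E
```

```text
[648.46231865 129.49948681  12.65343856] [-0.58303717 -0.29014014  0.15289505] [-0.00309176 -0.10703146 -0.00061033] 8.65
```

View pics/w7.png

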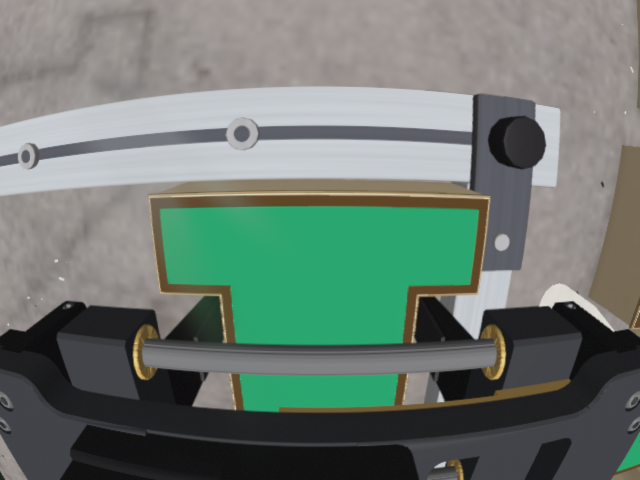

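The fingers are off the letter, with forces near zero. I'll lift straight up, then back off for a clear view.

Request:
move_arm([
  [0,0,0.01,0,0,0,0.9],
  [0,0,0.025,0,0,0,0.9],
  [0,0,0.045,0,0,0,0.9],
  [0,0,0.07,0,0,0,0.9],
  [0,0,0.1,0,0,0,0.9],
  [-0.01,-0.03,0.13,0,0,0,0.9],
  [-0.02,-0.06,0.16,0,0,0,0.9],
  [-0.02,-0.09,0.2,0,0,0,0.9],
  [-0.02,-0.09,0.2,0,0,0,0.9],
  [-0.02,-0.09,0.2,0,0,0,0.9],
])

```text
t: 9.7
eef_pos: [628.5, 38.8, 214.7]
tcp_rot: [1.467, 1.568, -0.003]
ft_force: [-0.9, 0.4, -0.3]
opening: 0.947
```

```bash
python3 - <<'E'
from h import *
s=state();print(s['eef_pos'],s['ft_force'],s['t'])
c=read_camera("wrist");i=c["img"];cv2.imwrite("pics/w8.png",i)
E
```

```text
[628.53642098  38.78775337 214.71501204] [-0.88718491  0.44466653 -0.26203317] 9.7
```

View pics/w8.png

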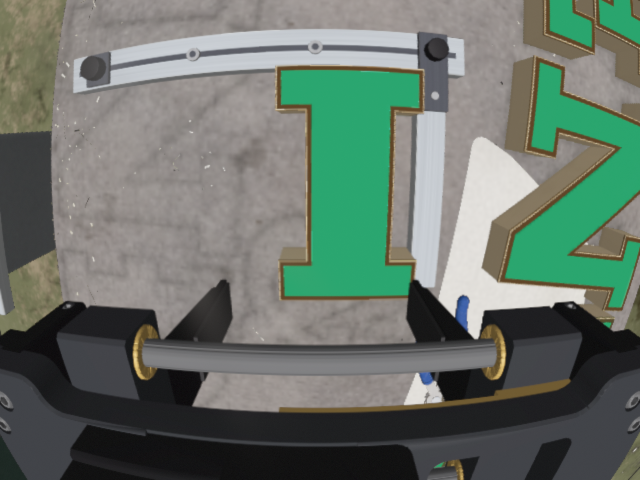

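The letter appears seated in the corner. I'll clear the arm so the top camera can see it too.

Request:
move_arm([
  [-0.01,-0.04,0,0,0,0,0.9],
  [-0.02,-0.08,0,0,0,0,0.9],
  [-0.03,-0.12,0,0,0,0,0.9],
  [-0.04,-0.16,0,0,0,0,0.9],
  [-0.05,-0.2,0,0,0,0,0.9],
  [-0.06,-0.24,0,0,0,0,0.9],
  [-0.07,-0.28,0,0,0,0,0.9],
  [-0.08,-0.32,0,0,0,0,0.9],
  [-0.08,-0.32,0,0,0,0,0.9],
  [-0.08,-0.32,0,0,0,0,0.9],
])

```text
t: 10.75
eef_pos: [548.1, -280.4, 211.5]
tcp_rot: [-2.365, 1.569, 2.448]
ft_force: [-0.2, -0.4, -0.3]
opening: 0.953
```

```bash
python3 - <<'E'
from h import *
i=read_camera("top")["img"];cv2.imwrite("pics/t9f.png",i)
cv2.imwrite("pics/t9.png",cv2.resize(i[165:275,215:340],None,fx=5,fy=5,interpolation=cv2.INTER_CUBIC))
i=read_camera("scene")["img"]
cv2.imwrite("pics/s9.png",cv2.resize(i[200:310,190:370],None,fx=4,fy=4,interpolation=cv2.INTER_CUBIC))
E
```

```text
(no output)
```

View pics/t9.png

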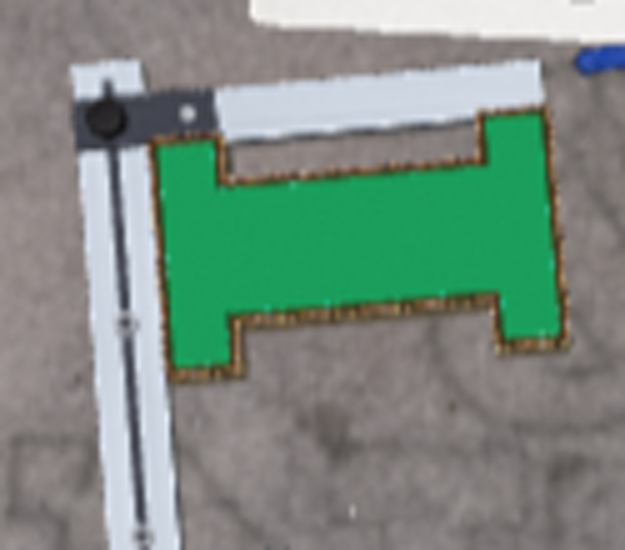

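View pics/s9.png

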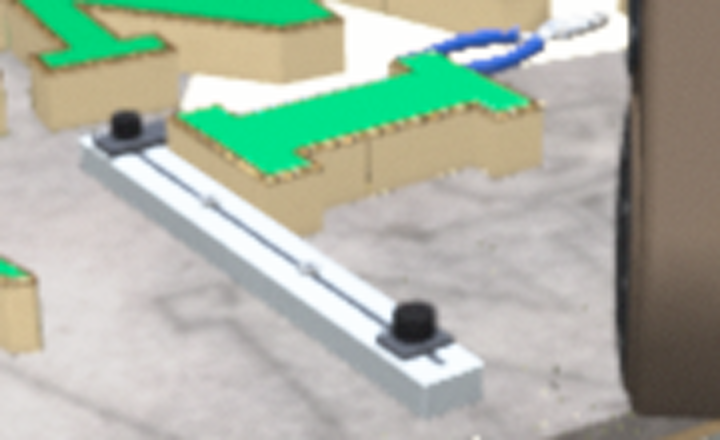

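View pics/t9f.png

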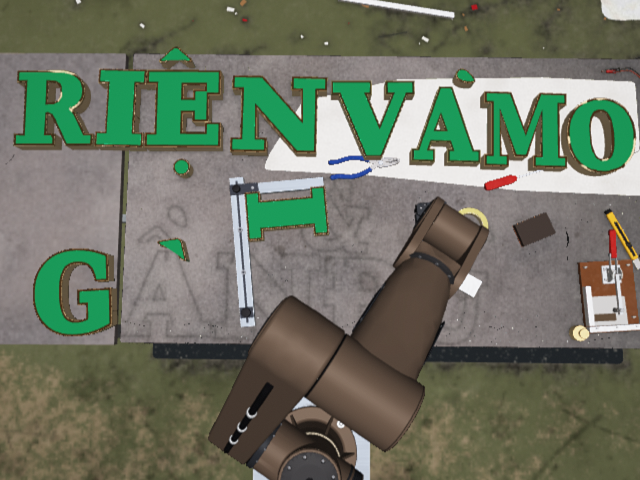

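```bash
python3 - <<'E'
from h import *
c=read_camera("top");k=lambda p:crop(p,5,(215,165))
P=np.array([atz(c,k(p),49) for p in [(152,143),(170,374),(547,110),(567,343)]])
x=P[2]+P[3]-P[0]-P[1];print(P.round(1).tolist(),"yaw",np.degrees(np.arctan2(x[1],x[0])),"foot",np.degrees(np.arctan2(*(P[0]-P[1])[::-1])))
# face line refs at z=24: visible below the letter, and bar's ends
F=np.array([atz(c,k(p),24) for p in [(141,62),(180,545)]]);G=np.array([atz(c,crop(p,3,(215,165)),24) for p in [(119,482)]])
L0,L1=F[0],G[0];u=(L0-L1)/np.linalg.norm(L0-L1);n=np.array([u[1],-u[0]])
print("bar ang",np.degrees(np.arctan2(u[1],u[0])),"check",(F[1]-L1)@n)
print("foot gaps",[(p-L1)@n for p in P[:2]])
a=np.array([atz(c,k(p),24) for p in [(545,61),(215,90)]]);v=(a[0]-a[1])/np.linalg.norm(a[0]-a[1]);w=np.array([v[1],-v[0]])
print("arm ang",np.degrees(np.arctan2(v[1],v[0])),"outer->letter side",[(p-a[1])@w for p in (P[0],P[2])])
E
```

```text
[[704.3, 193.9], [575.2, 180.8], [725.4, -25.5], [594.9, -38.0]] yaw -84.6645341203215 foot 5.805442213785999
bar ang 5.805043852018401 check 0.8015763763504195
foot gaps [np.float64(5.523676668988089), np.float64(5.524578760669593)]
arm ang -84.23003300884274 outer->letter side [np.float64(32.21840757532536), np.float64(33.21432058737734)]
```

The top view puts the letter within about 0.4° of square. The foot gap, though, reads 5.5 mm, with about 2 mm calibration error plus edge bias. I'll look straight down the seam with the wrist camera.

Request:
move_arm([
  [0.01,0.042,0,0,0,0,0.9],
  [0.02,0.084,0,0,0,0,0.9],
  [0.03,0.126,0,0,0,0,0.9],
  [0.04,0.168,0,0,0,0,0.9],
  [0.05,0.21,0,0,0,0,0.9],
  [0.06,0.252,0,0,0,0,0.9],
  [0.07,0.294,0,0,0,0,0.9],
  [0.08,0.336,0,0,0,0,0.9],
  [0.09,0.378,0,0,0,0,0.9],
  [0.1,0.42,0,0,0,0,0.9],
])

```text
t: 11.9
eef_pos: [648.0, 142.7, 212.7]
tcp_rot: [-2.032, 1.571, 2.785]
ft_force: [0.8, 0.8, 0.0]
opening: 0.951
```

Request:
move_arm([
  [0,0,-0.04,0,0,0,0.9],
  [0,0,-0.08,0,0,0,0.9],
  [0,0,-0.1,0,0,0,0.9],
  [0,0,-0.1,0,0,0,0.9],
])

```text
t: 12.3
eef_pos: [646.4, 140.7, 109.6]
tcp_rot: [-1.57, 1.565, -3.037]
ft_force: [0.0, -0.1, 0.5]
opening: 0.948
```

```bash
python3 - <<'E'
from h import *
s=state();print(s['eef_pos'],s['ft_force'],s['t'])
c=read_camera("wrist");i=c["img"];cv2.imwrite("pics/w10.png",i)
M=wray(c,s,(319,246));print(M)
E
```

```text
[646.44783535 140.67632762 109.60732347] [ 0.03564201 -0.11445999  0.45878861] 12.3
(array([640.1023465 , 219.60163384, 279.68477922]), array([ 0.02403705, -0.28143086, -0.9592804 ]))
```

View pics/w10.png

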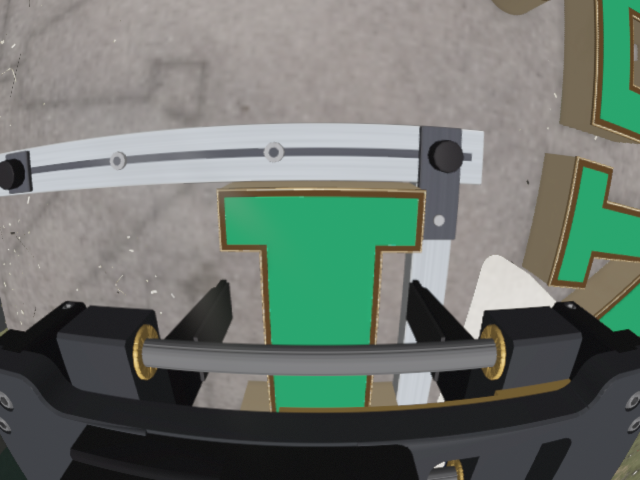

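```bash
python3 - <<'E'
import cv2
i=cv2.imread("pics/w10.png")
cv2.imwrite("pics/w10c.png",cv2.resize(i[160:260,200:330],None,fx=6,fy=6,interpolation=cv2.INTER_CUBIC))
cv2.imwrite("pics/w10d.png",cv2.resize(i[160:260,340:470],None,fx=6,fy=6,interpolation=cv2.INTER_CUBIC))
E
```

View pics/w10c.png

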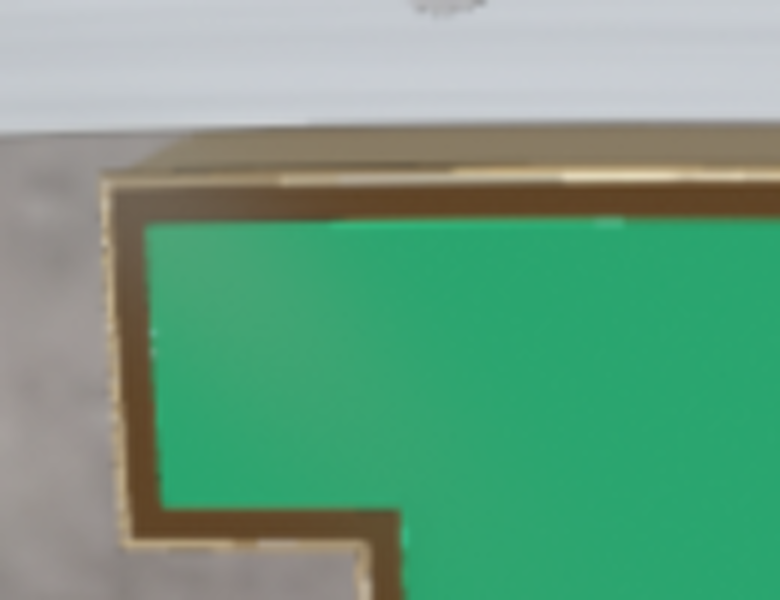

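View pics/w10d.png

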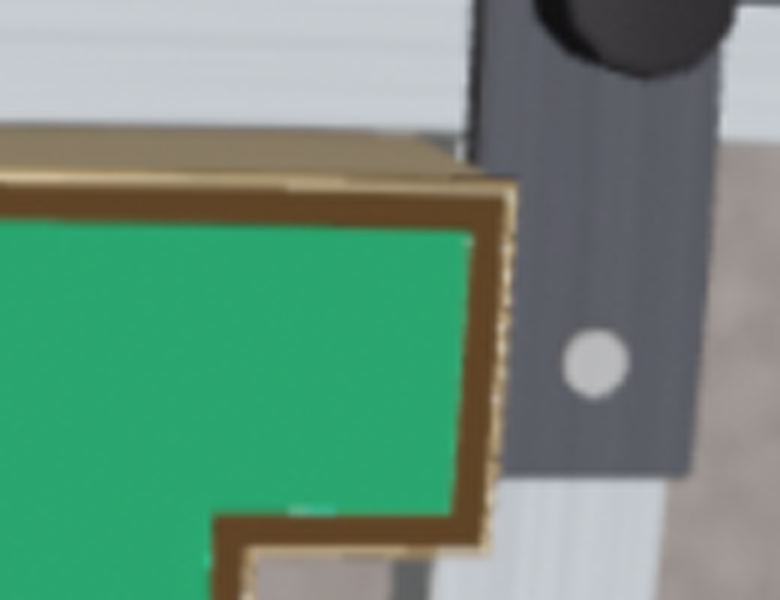

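```bash
python3 - <<'E'
from h import *
s=state();c=read_camera("wrist")
L=lambda p:crop(p,6,(200,160));R=lambda p:crop(p,6,(340,160))
foot=[watz(c,s,p,49) for p in [L((103,180)),L((500,172)),R((0,176)),R((515,184))]]
bar=np.array([watz(c,s,p,24) for p in [L((10,134)),L((400,124)),L((760,121)),R((10,123)),R((440,134))]])
f=np.polyfit(bar[:,0],bar[:,1],1);print(np.degrees(np.arctan(f[0])),(np.polyval(f,bar[:,0])-bar[:,1]).round(2))
print("foot gap z49",[round(float((np.polyval(f,P[0])-P[1])/np.hypot(f[0],1)),2) for P in foot])
fa=foot[-1]-foot[0];print("foot ang",np.degrees(np.arctan2(fa[1],fa[0])),np.linalg.norm(fa))
# arm: inner top edge below serif
a=watz(c,s,R((432,590)),24);side=[watz(c,s,R(p),49) for p in [(515,184),(488,551)]]
e=np.array([np.cos(np.radians(5.75)),np.sin(np.radians(5.75))])
print("arm gap",[(a-q)@e for q in side])
E
```

```text
5.719107496334217 [ 0.1  -0.   -0.2  -0.05  0.15]
foot gap z49 [2.68, 2.48, 2.86, 2.57]
foot ang 5.768106288195257 134.94792200420332
arm gap [np.float64(0.2787996984075877), np.float64(0.46194428680425553)]
```

The wrist view reads a foot gap of about 2.6 mm, parallel within 0.05°, and an arm gap of about 0.4 mm. The retreat may have dragged the letter back slightly, so I'll add a straight push on the head end, retreating along the normal.

```bash
python3 - <<'E'
from h import *
s=state();c=read_camera("wrist")
L=lambda p:crop(p,6,(200,160));R=lambda p:crop(p,6,(340,160))
A=watz(c,s,R((515,184)),49);B=watz(c,s,L((103,180)),49);m=(A+B)/2
th=np.radians(5.75);n=np.array([np.sin(th),-np.cos(th)])
print("footmid",m)
for d in (265,236,232): print(d,(m+n*d).round(1),"shift",((m+n*d)-s['eef_pos'][:2]).round(1))
j=Ro.from_euler('xyz',s['tcp_rot']).as_matrix();print("jaw",np.degrees(np.arctan2(j[1,1],j[0,1])),s['eef_pos'])
E
```

```text
footmid [645.84249232 188.42727556]
265 [672.4 -75.2] shift [  24.  -215.5]
236 [669.5 -46.4] shift [  21.1 -186.6]
232 [669.1 -42.4] shift [  20.7 -182.6]
jaw 5.908874691205265 [648.39698253 140.24330206 113.27039951]
```

Request:
move_arm([
  [0.004,-0.036,0,0,0,0,1],
  [0.008,-0.072,0,0,0,0,1],
  [0.012,-0.108,0,0,0,0,1],
  [0.016,-0.144,0,0,0,0,1],
  [0.02,-0.18,0,0,0,0,1],
  [0.024,-0.216,0,0,0,0,1],
  [0.024,-0.216,0,0,0,0,1],
  [0.024,-0.216,-0.03,0,0,0,1],
  [0.024,-0.216,-0.05,0,0,0,1],
  [0.024,-0.216,-0.05,0,0,0,1],
])

```text
t: 13.45
eef_pos: [671.6, -75.8, 61.6]
tcp_rot: [-1.929, 1.568, 2.885]
ft_force: [-0.8, 0.1, -0.2]
opening: 1.004
```

```bash
python3 - <<'E'
from h import *
s=state();print(s['eef_pos'],s['ft_force'],s['t'])
c=read_camera("wrist");i=c["img"];cv2.imwrite("pics/w11.png",i)
E
```

```text
[671.57120395 -75.84667022  61.57955158] [-0.84840731  0.06634193 -0.16016189] 13.45
```

View pics/w11.png

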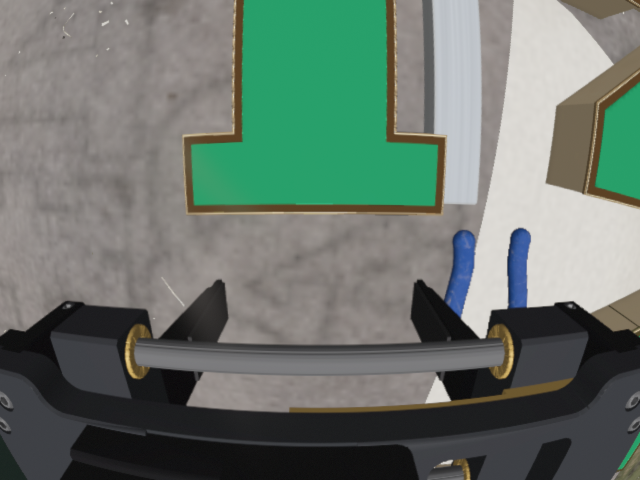

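The pliers' handles, (463,240) to (450,310), are near the right finger. I'll work out the clearance before going down.

```bash
python3 - <<'E'
from h import *
s=state();c=read_camera("wrist");t=s['eef_pos'][:2];th=np.radians(5.85);e=np.array([np.cos(th),np.sin(th)]);n=np.array([e[1],-e[0]])
for p in [(455,240),(452,270),(446,300),(442,213),(187,213)]:
  for z in (8,49): q=watz(c,s,p,z)-t;print(p,z,"e %.1f n %.1f"%(q@e,q@n))
E
```

```text
(455, 240) 8 e 90.4 n -16.9
(455, 240) 49 e 74.2 n -28.3
(452, 270) 8 e 90.6 n 4.0
(452, 270) 49 e 74.3 n -11.1
(446, 300) 8 e 89.0 n 26.2
(446, 300) 49 e 73.0 n 7.0
(442, 213) 8 e 79.7 n -34.9
(442, 213) 49 e 65.3 n -42.9
(187, 213) 8 e -84.1 n -35.0
(187, 213) 49 e -68.6 n -43.0
```

The pliers are at +89 mm and the finger reaches +60 mm, so it clears. The head face is about 33 mm ahead of the fingers.

Request:
move_arm([
  [0,0,-0.025,0,0,0,1],
  [0,0,-0.045,0,0,0,1],
  [0,0,-0.047,0,0,0,1],
  [-0.0007,0.007,-0.047,0,0,0,1],
  [-0.0014,0.014,-0.047,0,0,0,1],
  [-0.0021,0.021,-0.047,0,0,0,1],
  [-0.0026,0.026,-0.047,0,0,0,1],
  [-0.0028,0.028,-0.047,0,0,0,1],
  [-0.0028,0.028,-0.047,0,0,0,1],
])

```text
t: 14.45
eef_pos: [669.6, -48.3, 15.9]
tcp_rot: [1.276, 1.57, -0.192]
ft_force: [0.4, -0.3, -0.4]
opening: 0.999
```

Request:
move_arm([
  [-0.0001,0.001,-0.003,0,0,0,1],
  [-0.0002,0.002,-0.003,0,0,0,1],
  [-0.0003,0.003,-0.003,0,0,0,1],
  [-0.0004,0.004,-0.003,0,0,0,1],
  [-0.0004,0.004,-0.003,0,0,0,1],
])

```text
t: 14.95
eef_pos: [669.2, -44.7, 12.6]
tcp_rot: [0.84, 1.571, -0.629]
ft_force: [0.2, -0.6, -0.3]
opening: 0.998
```

Request:
move_arm([
  [-0.0001,0.001,0,0,0,0,1],
  [-0.0002,0.002,0,0,0,0,1],
  [-0.0002,0.002,0,0,0,0,1],
])

```text
t: 15.25
eef_pos: [668.9, -42.6, 12.6]
tcp_rot: [0.607, 1.571, -0.862]
ft_force: [0.6, -1.1, -0.5]
opening: 1.0
```

Request:
move_arm([
  [-0.0001,0.001,0,0,0,0,1],
  [-0.0002,0.002,0,0,0,0,1],
  [-0.0002,0.002,0,0,0,0,1],
])

```text
t: 15.55
eef_pos: [669.1, -42.5, 12.9]
tcp_rot: [0.327, 1.568, -1.142]
ft_force: [1.1, -12.2, -0.8]
opening: 1.003
```

Request:
move_arm([
  [-0.0001,0.001,0,0,0,0,1],
  [-0.0002,0.002,0,0,0,0,1],
  [-0.0002,0.002,0,0,0,0,1],
])

```text
t: 15.85
eef_pos: [669.1, -42.4, 13.1]
tcp_rot: [0.249, 1.566, -1.22]
ft_force: [0.9, -24.6, 0.6]
opening: 1.001
```

The letter stopped hard as soon as it was touched (25 N with no travel), so the foot is against the bar. I'll retreat along the normal and lift.

Request:
move_arm([
  [0.0004,-0.004,0,0,0,0,1],
  [0.001,-0.01,0,0,0,0,1],
  [0.002,-0.02,0,0,0,0,1],
  [0.003,-0.03,0,0,0,0,1],
  [0.003,-0.03,0.03,0,0,0,1],
  [0.003,-0.03,0.07,0,0,0,1],
  [0.003,-0.03,0.11,0,0,0,1],
  [0.003,-0.03,0.14,0,0,0,1],
  [0.003,-0.03,0.14,0,0,0,1],
])

```text
t: 16.75
eef_pos: [673.3, -69.4, 157.4]
tcp_rot: [1.285, 1.563, -0.184]
ft_force: [0.0, -0.8, -0.1]
opening: 1.002
```

Request:
move_arm([
  [-0.005,0.04,0,0,0,0,1],
  [-0.009,0.08,0,0,0,0,1],
  [-0.013,0.12,0,0,0,0,1],
  [-0.017,0.16,0,0,0,0,1],
  [-0.021,0.2,0,0,0,0,1],
  [-0.022,0.216,0,0,0,0,1],
  [-0.022,0.216,0,0,0,0,1],
  [-0.022,0.216,0,0,0,0,1],
])

```text
t: 17.55
eef_pos: [649.6, 146.5, 152.1]
tcp_rot: [-1.143, 1.57, -2.612]
ft_force: [1.1, -0.4, 0.3]
opening: 1.001
```

```bash
python3 - <<'E'
from h import *
s=state();print(s['eef_pos'],s['ft_force'],s['t'])
i=read_camera("wrist")["img"];cv2.imwrite("pics/w12.png",i)
cv2.imwrite("pics/w12c.png",cv2.resize(i[140:280,200:480],(784,392),interpolation=cv2.INTER_CUBIC))
E
```

```text
[649.61230365 146.50602508 152.09104285] [ 1.09283992 -0.36936547  0.34018318] 17.55
```

View pics/w12c.png

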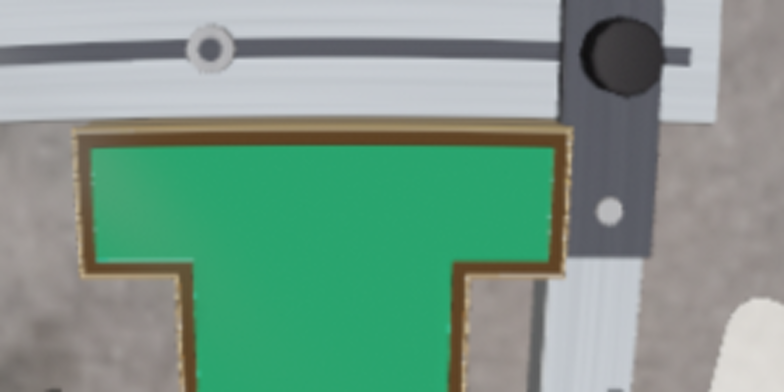

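```bash
python3 - <<'E'
from h import *
s=state();c=read_camera("wrist");k=lambda p:crop(p,2.8,(200,140))
B,A,A2=[watz(c,s,k(p),49) for p in [(74,130),(572,128),(564,276)]]
bar=np.array([watz(c,s,k(p),24) for p in [(5,122),(74,120),(300,117.5),(555,120)]]);f=np.polyfit(bar[:,0],bar[:,1],1);print(np.degrees(np.arctan(f[0])))
print("foot gaps",[(np.polyval(f,P[0])-P[1])*.995 for P in (A,B)],"ang",np.degrees(np.arctan2(*(A-B)[::-1])))
e=np.array([.995,.1]);n=np.array([.1,-.995])
for p in [(550,290),(546,330),(540,385)]:
    q=watz(c,s,k(p),24); print("arm gap",(q-A)@e,(q-A2)@e)
E
```

```text
5.630248016101863
foot gaps [np.float64(-0.8649004445837244), np.float64(-0.13792433664736095)] ang 5.941738689185983
arm gap 1.5757127787658392 1.7126306949127537
arm gap 1.1003159371716658 1.2372338533185794
arm gap 0.37829938610246244 0.5152173022493769
```

```bash
python3 -c "
from cell import *
job_done();print(state()['t'])"
```

```text
the job is handed in; nothing more can be done
the job is handed in; nothing more can be done
```

I pushed the letter into the corner of the setting-out square and handed the job in at about 18 s; no verdict was reported. I straddled the stem with the open fingers, without gripping. From there I pushed and turned the letter about 16° into the corner, then squared it with a push on the head end.

- **Contact:** the pushes stopped hard against both faces, at about 19–25 N.
- **Foot:** the last wrist view put the foot face within about 1 mm of the straightedge and parallel within 0.3° (0.005 rad).
- **Side:** the letter's side is about 0.5–1.5 mm from the cross-arm.
- **Clearance:** the hand is clear of everything, about 150 mm up. The block, tape and chevron showed no visible movement in the top view, apart from the tape, which the arm partly hid. I did not measure them again at the end.

**Disagreement:** before the final push, the top camera read a foot gap of 5.5 mm and the wrist camera 2.6 mm. The final push met a hard stop at once, so I took those readings as mostly camera and edge-picking error.

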